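Throw the switch under the bench box's push-latch cover

ROBOT

A 6-joint arm with a two-finger parallel gripper is mounted at the origin on the work surface. World frame = base frame: x ahead of the robot, y to its left, z up, the work surface at z = 0. Lengths are in m, angles in rad, forces in N, time in s.
With the tool pointing down it reaches from about 0.375 to 0.975 m from the base axis. Payload 3.8 kg.
Tool frame: the origin (TCP) lies between the finger pads; the fingertips stand 22 mm ahead of it and the grasp point (between the pads) lies 3 mm ahead of it; z points along the fingers, y is the direction in which the jaws open and shut (so a half turn about z gives the same grasp; the last joint's range is limited). The gripper opens to 85 mm and grips with 20 to 120 N. Pads are 22 mm wide; open, the fingers measure 114 mm over their backs; the gripper's body (76 mm by 85 mm) begins 54 mm behind the grasp point. The pads swing forward as they close: fully open they stand 13 mm farther back than shut.
Start: joints at [1.084, 0.264, 1.604, -0, 1.274, -0.037], TCP at [0.293, 0.608, 0.253] pointing down, gripper open.
Joint ranges: [-2.63, 2.63], [-0.94, 2.18], [0.31, 2.57], [-1.31, 4.45], [0, 2.66], [-2.55, 2.55]. Speed limits (rad/s): [2.57, 2.57, 3.14, 3.14, 3.14, 3.14].

INTERFACE

Orientations are given as a rotation vector (axis times angle).
In Python, from workcell import * gives the robot as it stands.
- The arm moves only by the tool step_arm, never from a script. Its argument "motion" is a list that holds one entry, the list of rows, each a list of 7 numbers: the finger opening in m, from 0 to 0.0854, then the shift along the world's x, y, z in m, then the turn, a rotation vector about the world's x, y, z in degrees. A call has exactly 8 rows; each row is the pose to reach, as a shift and turn from the pose measured when the call began; what a row does not reach only later rows make up. A row lasts 1/8 s, in which the tool goes at most 62.5 mm and 10.7 degrees, less where a joint would pass 70% of its speed; a pose out of reach is approached as far as the arm can. A call with a gripper value outside its range is refused whole. The fingers move at their own pace and stop on an object; "newtons" is the grip in N (left out, the last holds). Time passes only in rows, so rows that repeat a pose let the fingers close, or fill a call up. It gives the time, the measured TCP pose, the force and the opening at its end, in the units of the state.
- read_state(): the state, without advancing time (a new reading comes with each control period).
- read_camera(name): name is "scene" or "top" or "wrist"; returns (picture, depth): 420x560x3 uint8, blue, green, red; 420x560 float32, m along the optical axis (not along the pixel's ray), 0 where there is no reading.
- get_calibration(name): a dict with "K" (3x3 intrinsics, pixels), "dist_coeffs" ([k1, k2, p1, p2, k3] as OpenCV has them; the pictures are not rectified), "world_from_camera" (4x4, takes a point from camera to world coordinates). Camera axes: x right, y down, z forward; pixel columns grow to the right and rows downward; lengths in m; the calibration is good to about 2 mm. A picture is of the moment at which its call begins: read the wrist's pose just before it. get_calibration takes no time and is no camera call; for the wrist camera it gives the pose at the moment of the call.
- finish_job(): hands the job in, once; it reports no verdict.
Trained networks look in the newest picture that a camera, given by its name, has taken for a name from the list of things; names that differ only in an ending like _2 or _b are one class to them, and where a whole thing is asked for, a point or a joint stands for the part that bears it (a point fixed in the world has none). Each returns a list of dicts, best first, with "score" (0 to 1); they miss things now and then, are a little off and sometimes report something else, mostly with a low value. They report only what shows in the picture. A call takes as long as a camera call.
- spot_in(camera, thing): "xyz" ([x, y, z] in m, in the coordinates of the camera as it stood for that picture, good to about 4 mm: the middle of the surface that is visible of it).
- regions_of(camera, thing): "region" (420x560 bool, what is visible of it).
The state is a dict: "time": time; "q": joint angles; "joint_vel": joint speeds; "joint_torque": joint torques, N m; "tool_pos": TCP position; "tcp_rot": TCP orientation; "wrist_force": force on the tool from outside, world axes, zero at the start; "torque": the same for the moment, N m; "width": opening from 0.0 (shut) to 1.0 (fully open).
Only numpy, scipy, OpenCV 4.12 (cv2) and the standard library are available. Lean on these libraries where they do the work, as an engineer would, in place of code of your own. Each camera call takes 0.05 s, during which the arm holds its last target. There are 200 camera calls.

TASK

Press down on the ribbed front of the switch box's latched cover and let go so that it pops fully open, then press down the raised front end of the rocker switch inside until it is tipped fully over. Then push the cover down again and press it until it latches, so that it stays shut when you let go; pick nothing up, and leave the pipe, the tray and the cans where they stand.

Things in the scene. Friction and masses are not known exactly. Their poses are not given: they have to be found in the camera images.
- switchbox: Grey plastic box screwed to the bench, 134 x 116 mm, 62 high with its cover shut. Origin on the bench top; +x from the cover's free front edge to its hinge, z up. An open well, inside x -54 to 64 mm, y +-50 mm, floor 24 mm above the bench; front wall 48 high (outer face x = -62 mm), side and rear walls 58 high (outer faces y = +-58, x = 72 mm), under a flat cover.
- cover (a joint): Push-latch cover, rad: 0 shut and latched (level), 1.35 fully open, nearly upright; a spring always pushes it open. Shut, pressed down 6 mm to its stop (-0.058) and let go, it is released and swings open in about 1 s (withdraw upwards). Swung down, pressed to the same stop and let go, it catches at 0. Half a press may do neither. About 3 N at the ribs reaches the stop, 8 N is ample.
- hinge (a point): Middle of the cover's hinge axis: 60 mm along +x from the box's origin, 59 mm above the bench; the axis runs along the box's y. Two steel barrels mark it. The cover is a flat grey plate 118 x 96 x 6 mm; shut, its top face is 3 mm above this axis, and its free front edge lies 120 mm from it.
- press_ribs (a point): Where to press the cover: centre of four low ribs on its top face, midway between its sides, 20 mm from the free front edge, 100 mm from the hinge axis. Moves with the cover; its z axis is the normal of the cover's outer face.
- rocker (a joint): Rocker switch, rad: near 0 = its front end up (at the start), 0.4 = tipped fully over, front end down, against a stop. It stays where it is left; about 2 N on its front end moves it, 9 N is ample.
- rocker_front (a point): Where to press the rocker: on top of its front end. It is a black bar 44 (along the box's x) x 30 x 10 mm in the well, hidden under the cover, pivoting about the box's y at x = -20 mm, 31 mm above the bench. This point is 16 mm from the pivot towards the front, 40 mm above the bench at the start, 34 mm when tipped; the front end is 6 mm further out.
- pipe: Short steel pipe standing on end beside the box, 42 mm diameter, 85 mm high; origin under its centre. Leave alone.
- tray: Empty grey plastic tray, 220 x 160 x 40 mm; origin under its centre. Leave alone.
- can0: Empty metal can, 54 mm diameter, 85 mm high, standing in one of the five slots (14 mm above the bench) of a slotted wooden rack 330 mm long; origin under its centre. Leave alone.
- can1: Empty metal can, 54 mm diameter, 85 mm high, standing in one of the five slots (14 mm above the bench) of a slotted wooden rack 330 mm long; origin under its centre. Leave alone.
- can2: Empty metal can, 54 mm diameter, 85 mm high, standing in one of the five slots (14 mm above the bench) of a slotted wooden rack 330 mm long; origin under its centre. Leave alone.
- can3: Empty metal can, 54 mm diameter, 85 mm high, standing in one of the five slots (14 mm above the bench) of a slotted wooden rack 330 mm long; origin under its centre. Leave alone.
- can4: Empty metal can, 54 mm diameter, 85 mm high, standing in one of the five slots (14 mm above the bench) of a slotted wooden rack 330 mm long; origin under its centre. Leave alone.

How it is judged:
On the way, in this order (a step that is already met when the one before it is completed fails the run):
1. the cover has popped fully open, the rocker not yet tipped (value of joint cover above 1.2 rad and value of joint rocker below 0.15 rad), for 0.2 s.
2. the rocker is tipped fully over with the cover open (value of joint rocker above 0.32 rad and value of joint cover above 0.6 rad), for 0.2 s.
At the end, for the whole second after the job is handed in: The cover is shut and held by its latch (within 0.04 rad of level, at rest, nothing pressing on it) and the rocker is tipped fully over (above 0.32 of 0.4 rad) (value of joint cover between -0.04 and 0.04 rad and value of joint rocker above 0.32 rad and velocity of joint cover between -0.05 and 0.05 rad/s); the robot touches nothing.
It fails at once if the pipe, the tray or a can is lifted, carried or pushed more than 20 mm (distance of any of pipe, tray, can0, can1, can2, can3, can4 from where it was at the start of the episode above 0.02 m).
It also fails if it takes over 58 s, if anything falls off the work surface, if the arm or the gripper's body presses on something with over 40 N, if the wrist force passes 120 N, or if a joint passes its speed limit or range.

## Working session

There is one attempt and no reset: what is moved stays moved. The work goes in short steps, Python scripts to look and compute and a tool call to move; the robot and the scene stay as the last step left them, time stands still between calls to the robot, and variables do not carry over. Pictures are saved under pics/ and viewed, on a budget of 10 in all, crops included, one or two more only if the job needs it, and the job is handed in when it is done.

Besides the shell and the picture viewer there is one more tool, called as a command line: name --argument value ..., lists and objects as JSON in quotes. step_arm: Moves the arm, as the interface text tells. Its arguments: {"type":"object","properties":{"motion":{"type":"array"},"newtons":{"type":"number"}},"required":["motion"]}

```bash
mkdir -p pics; cat > h.py <<'E'
from workcell import *
import numpy as np, cv2
def cloud(n,d,c):
    K,D,T=[np.array(c[k],float) for k in("K","dist_coeffs","world_from_camera")]
    v,u=np.mgrid[:420,:560]
    p=cv2.undistortPoints(np.stack([u,v],-1).reshape(-1,1,2).astype(np.float32),K,D).reshape(420,560,2)
    P=np.dstack([p*d[...,None],d])
    return P@T[:3,:3].T+T[:3,3]
def spot(n,t):
    T=np.array(get_calibration(n)["world_from_camera"])
    return [(round(r["score"],2),np.round(T[:3,:3]@r["xyz"]+T[:3,3],3)) for r in spot_in(n,t)[:3]]
E
python3 - <<'E'
from h import *
s=read_state();print(s)
ims=[]
for n in("scene","top"):
    im,d=read_camera(n);c=get_calibration(n);W=cloud(n,d,c);np.save(n+".npy",W);ims.append(im)
    print(n,np.round(np.array(c["world_from_camera"]),3).tolist())
    for t in("switchbox","cover","press_ribs","hinge","pipe","tray","can0"):print(t,spot(n,t))
    R=regions_of(n,"cover")
    if R:
        r=R[0]["region"];print("cover med",np.nanmedian(W[r],0),r.sum())
        q=W[r];q=q[np.abs(q[:,2]-.062)<.008];print(cv2.minAreaRect((q[:,:2]*1000).astype(np.float32)))
cv2.imwrite("pics/a.png",cv2.resize(np.vstack(ims),(560,840))[:, :]) 
cv2.imwrite("pics/a.png",cv2.resize(np.hstack(ims),(800,300)))
cv2.imwrite("pics/top.png",ims[1])
E
```

```text
{'time': 0.0, 'q': array([ 1.08410959e+00,  2.64728413e-01,  1.60537862e+00, -4.32742090e-06,
        1.27371948e+00, -3.68525810e-02]), 'joint_vel': array([ 6.52511758e-04,  2.20979084e-05,  1.51091194e-03, -6.60790807e-04,
        1.70569095e-03, -1.50257935e-03]), 'joint_torque': array([ 3.93174778e-04, -5.15101647e+01, -3.67311394e+01, -2.00368372e-04,
        1.27801899e-02, -2.23506180e-05]), 'tool_pos': array([0.29315184, 0.6072523 , 0.25197616]), 'tcp_rot': array([-0.70052498, -3.06190313,  0.00339046]), 'wrist_force': array([ 0.27156621, -0.18248761,  0.04847228]), 'torque': array([ 0.02623861, -0.02300694, -0.01726841]), 'width': 0.9976868118396853}
scene [[0.81, 0.389, -0.439, 1.187], [0.586, -0.564, 0.582, -0.898], [-0.022, -0.729, -0.684, 1.145], [0.0, 0.0, 0.0, 1.0]]
switchbox [(0.68, array([0.604, 0.005, 0.058]))]
cover [(0.83, array([0.584, 0.02 , 0.06 ]))]
press_ribs [(0.66, array([0.586, 0.022, 0.061]))]
hinge [(0.56, array([0.605, 0.003, 0.056])), (0.37, array([ 0.44 , -0.457,  0.003]))]
pipe [(0.57, array([ 0.611, -0.138,  0.062])), (0.19, array([0.584, 0.023, 0.0
[... 372 characters left out ...]
, -0.016, 0.02], [0.016, -0.093, -0.996, 1.304], [0.0, 0.0, 0.0, 1.0]]
switchbox [(0.88, array([0.583, 0.03 , 0.065]))]
cover [(0.2, array([0.343, 0.391, 0.049]))]
press_ribs [(0.7, array([0.579, 0.022, 0.061]))]
hinge [(0.56, array([0.587, 0.025, 0.062])), (0.15, array([ 0.605, -0.123,  0.06 ]))]
pipe [(0.68, array([ 0.603, -0.125,  0.061]))]
tray [(0.69, array([ 0.444, -0.469,  0.004])), (0.31, array([0.585, 0.024, 0.061]))]
can0 [(0.98, array([0.523, 0.47 , 0.064])), (0.91, array([0.463, 0.443, 0.058])), (0.71, array([0.405, 0.421, 0.056]))]
cover med [0.57995937 0.02545863 0.06211524] 1436
((581.569091796875, 26.12278175354004), (117.77136993408203, 95.5000228881836), 3.3519599437713623)
```

```bash
python3 - <<'E'
import cv2
a=cv2.imread("pics/top.png");cv2.imwrite("pics/b.png",cv2.resize(a,(784,588)))
E
```

```text
(no output)
```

View pics/b.png

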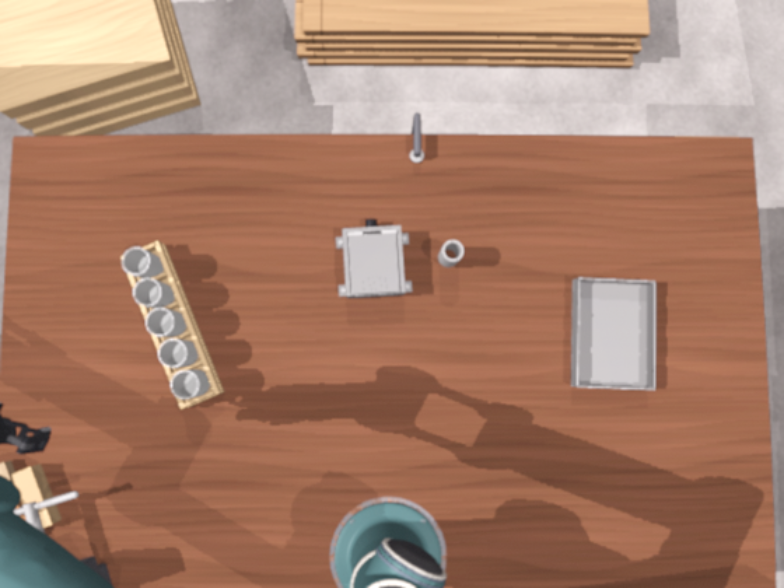

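```bash
python3 - <<'E'
from h import *
from scipy.spatial.transform import Rotation as R
s=read_state();r=R.from_rotvec(s["tcp_rot"]);T=np.array(get_calibration("wrist")["world_from_camera"])
print(r.as_matrix().round(3),"\ncam in tool",r.inv().apply(T[:3,3]-s["tool_pos"]).round(3),(r.inv().as_matrix()@T[:3,:3]).round(2),"\n",get_calibration("wrist")["K"])
W=np.load("top.npy")
import cv2
a=cv2.imread("pics/top.png")
m=(abs(W[...,0]-.58)<.11)&(abs(W[...,1]-.026)<.09)&(abs(W[...,2]-.062)<.006)
print(cv2.minAreaRect((W[m][:,:2]*1000).astype(np.float32)))
# hue edges: row-wise y extents
q=W[m]
for x in np.arange(.51,.67,.01):
    k=q[abs(q[:,0]-x)<.004]
    if len(k):print(round(x,3),k[:,1].min().round(4),k[:,1].max().round(4),k[:,2].mean().round(4))
E
```

```text
[[-0.901  0.435  0.   ]
 [ 0.435  0.901  0.   ]
 [-0.     0.    -1.   ]] 
cam in tool [ 0.081  0.    -0.121] [[-0.   -0.95 -0.31]
 [ 1.   -0.   -0.  ]
 [-0.   -0.31  0.95]] 
 [[340.51073632   0.         279.00368956]
 [  0.         340.51073632 212.7320518 ]
 [  0.           0.           1.        ]]
((588.0520629882812, 26.481700897216797), (133.79750061035156, 116.03730773925781), 3.31642484664917)
0.52 0.0036 0.0807 0.0608
0.53 -0.0352 0.0808 0.062
0.54 -0.0326 0.0807 0.0621
0.55 -0.0325 0.0807 0.0617
0.56 -0.0327 0.0807 0.0615
0.57 -0.0327 0.0835 0.0614
0.58 -0.0301 0.0836 0.0618
0.59 -0.03 0.0837 0.0622
0.6 -0.0302 0.0837 0.0617
0.61 -0.0302 0.0835 0.0614
0.62 -0.0275 0.0863 0.0616
0.63 -0.0275 0.0865 0.0617
0.64 -0.0277 0.0865 0.0617
0.65 -0.0278 0.0864 0.0596
0.66 -0.0166 0.0029 0.0578
```

step_arm --motion '[[[0,0.025,-0.056,0,0,0,5],[0,0.05,-0.112,0,0,0,10],[0,0.075,-0.168,0,0,0,15],[0,0.1,-0.225,0,0,0,20],[0,0.125,-0.281,0,0,0,25],[0,0.15,-0.337,0,0,0,29],[0,0.175,-0.393,0,0,0,29],[0,0.2,-0.45,0,0,0,29]]]'

```text
time: 1.9
tool_pos: [0.4941, 0.1561, 0.2538]
tcp_rot: [-0.089, 3.139, 0.001]
wrist_force: [1.0, 0.2, 0.4]
width: -0.007
```

step_arm --motion '[[[0,0.025,-0.056,0,0,0,0],[0,0.04,-0.1,0,0,0,0],[0,0.05,-0.133,0,0,0,0],[0,0.05,-0.133,0,0,0,0],[0,0.05,-0.133,0,0,0,0],[0,0.05,-0.133,0,0,0,0],[0,0.05,-0.133,0,0,0,0],[0,0.05,-0.133,0,0,0,0]]]'

```text
time: 2.9
tool_pos: [0.544, 0.0238, 0.2538]
tcp_rot: [-0.091, 3.139, 0.001]
wrist_force: [0.4, 0.5, 1.0]
width: -0.004
```

```bash
python3 - <<'E'
from h import *
s=read_state();print(s["tool_pos"],s["tcp_rot"],s["q"],s["width"],s["time"])
im,d=read_camera("wrist");c=get_calibration("wrist");W=cloud("w",d,c);np.save("w.npy",W)
cv2.imwrite("pics/w1.png",im);print(spot("wrist","press_ribs"),spot("wrist","hinge"))
m=(abs(W[...,0]-.58)<.11)&(abs(W[...,1]-.026)<.09)&(abs(W[...,2]-.062)<.006)
print(cv2.minAreaRect((W[m][:,:2]*1000).astype(np.float32)))
T=np.array(c["world_from_camera"])
E
```

```text
[0.54398232 0.02376166 0.25384134] [-9.05462639e-02  3.13896488e+00  7.26983183e-04] [-2.39453272e-03  1.58111803e-02  1.88385935e+00  5.32846046e-04
  1.24061526e+00 -1.63103909e+00] -0.0035279864540598265 2.9
[(0.57, array([0.573, 0.031, 0.062]))] [(0.97, array([0.572, 0.026, 0.064]))]
((588.0987548828125, 26.996097564697266), (135.01364135742188, 115.65666198730469), 3.304088830947876)
```

View pics/w1.png

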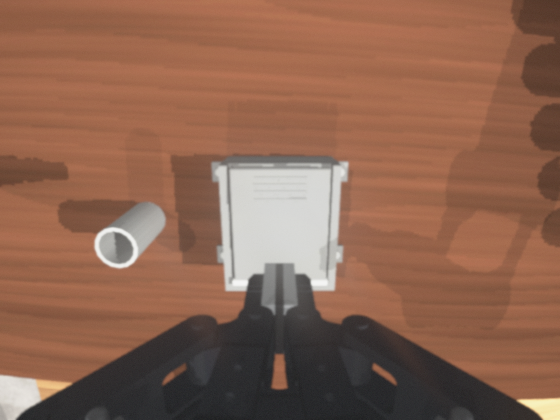

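Ribs at px (280,187), on the robot-facing side, as assumed; the box pose is confirmed. Descending onto the ribs.

step_arm --motion '[[[0,-0.001,0,-0.05,0,0,0],[0,-0.001,0,-0.1,0,0,0],[0,-0.001,0,-0.145,0,0,0],[0,-0.001,0,-0.16,0,0,0],[0,-0.001,0,-0.165,0,0,0],[0,-0.001,0,-0.168,0,0,0],[0,-0.001,0,-0.171,0,0,0],[0,-0.001,0,-0.174,0,0,0]]]'

```text
time: 4.05
tool_pos: [0.5446, 0.0234, 0.0814]
tcp_rot: [-0.089, 3.136, 0.001]
wrist_force: [0.9, 0.4, 4.0]
width: 0.004
```

step_arm --motion '[[[0,-0.002,0,-0.001,0,0,0],[0,-0.002,0,-0.002,0,0,0],[0,-0.002,0,-0.003,0,0,0],[0,-0.002,0,-0.004,0,0,0],[0,-0.002,0,-0.005,0,0,0],[0,-0.002,0,-0.006,0,0,0],[0,-0.002,0,-0.006,0,0,0],[0,-0.002,0,-0.006,0,0,0]]]'

```text
time: 5.05
tool_pos: [0.5437, 0.0234, 0.0775]
tcp_rot: [-0.089, 3.134, 0.0]
wrist_force: [-0.9, 0.1, 15.4]
width: -0.001
```

step_arm --motion '[[[0,0,0,0.05,0,0,0],[0,0,0,0.11,0,0,0],[0,0,0,0.17,0,0,0],[0,0,0,0.2,0,0,0],[0,0,0,0.2,0,0,0],[0,0,0,0.2,0,0,0],[0,0,0,0.2,0,0,0],[0,0,0,0.2,0,0,0]]]'

```text
time: 6.05
tool_pos: [0.5428, 0.0234, 0.2755]
tcp_rot: [-0.09, 3.137, 0.001]
wrist_force: [0.4, 0.0, -0.3]
width: -0.004
```

```bash
python3 - <<'E'
from h import *
s=read_state();print(s["tool_pos"],s["time"])
im,d=read_camera("wrist");c=get_calibration("wrist");W=cloud("w",d,c)
ims,ds=read_camera("scene")
print(spot("wrist","rocker_front"),spot("wrist","rocker"),spot("scene","rocker_front"))
R=regions_of("wrist","rocker")
if R:
    q=W[R[0]["region"]];print(len(q),np.nanmedian(q,0));b=np.array([.583,.0265,0]);a=np.radians(3.3)
    l=(q-b)@np.array([[np.cos(a),-np.sin(a),0],[np.sin(a),np.cos(a),0],[0,0,1]]);print(np.percentile(l,[2,50,98],axis=0).round(4))
cv2.imwrite("pics/w2.png",cv2.resize(np.hstack([im,ims[60:480]]),(800,300)))
E
```

```text
[0.54278351 0.02336465 0.27553828] 6.05
[(0.96, array([0.559, 0.024, 0.041]))] [(0.95, array([0.558, 0.025, 0.039]))] []
956 [0.5615142  0.02560592 0.03826028]
[[-0.0414 -0.0134  0.0338]
 [-0.0216  0.0005  0.0383]
 [ 0.0005  0.0138  0.042 ]]Traceback (most recent call last):
  File "<stdin>", line 10, in <module>
    return _nx.concatenate(arrs, 1, dtype=dtype, casting=casting)
           ~~~~~~~~~~~~~~~^^^^^^^^^^^^^^^^^^^^^^^^^^^^^^^^^^^^^^^
ValueError: all the input array dimensions except for the concatenation axis must match exactly, but along dimension 0, the array at index 0 has size 420 and the array at index 1 has size 360
```

```bash
python3 - <<'E'
from h import *
im,d=read_camera("wrist");ims,ds=read_camera("scene");np.save("s2.npy",cloud("scene",ds,get_calibration("scene")))
W=np.load("s2.npy");b=np.array([.583,.0265,0]);a=np.radians(3.3)
l=(W-b)@np.array([[np.cos(a),-np.sin(a),0],[np.sin(a),np.cos(a),0],[0,0,1]])
m=(l[...,0]>.01)&(l[...,0]<.1)&(abs(l[...,1])<.05)&(l[...,2]>.07)&(l[...,2]<.2)
q=l[m]
for z in np.arange(.07,.2,.02):
    k=q[abs(q[:,2]-z)<.01]
    if len(k):print(z.round(3),len(k),np.percentile(k[:,0],[5,50,95]).round(4))
cv2.imwrite("pics/w2.png",cv2.resize(np.hstack([im,ims]),(800,300)))
E
```

```text
0.07 59 [0.0532 0.0573 0.06  ]
0.09 137 [0.0461 0.0511 0.0562]
0.11 137 [0.0392 0.0436 0.049 ]
0.13 143 [0.0315 0.0361 0.0404]
0.15 148 [0.0232 0.0285 0.0335]
0.17 111 [0.0167 0.0215 0.0261]
```

View pics/w2.png

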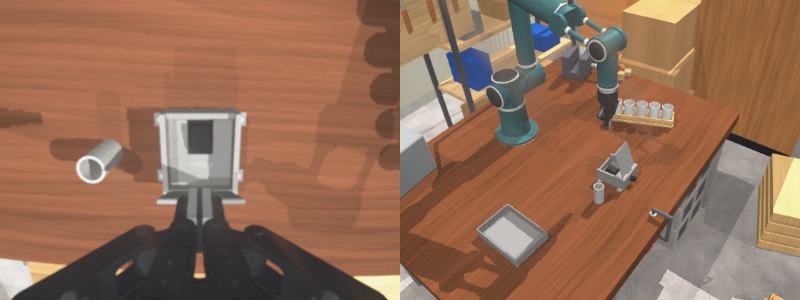

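```bash
cat >> h.py <<'E'
A=np.radians(3.3);B=np.array([.583,.0265,0]);RB=np.array([[np.cos(A),-np.sin(A),0],[np.sin(A),np.cos(A),0],[0,0,1]])
def coverang(n="scene"):
    im,d=read_camera(n);l=(cloud(n,d,get_calibration(n))-B)@RB
    q=l[(l[...,0]>-.06)&(l[...,0]<.1)&(abs(l[...,1])<.045)&(l[...,2]>.08)&(l[...,2]<.185)]
    if len(q)<50:return None,len(q)
    vx,vz,x0,z0=cv2.fitLine(q[:,[0,2]].astype(np.float32),cv2.DIST_HUBER,0,.001,.001).ravel()
    return round(float(np.arctan2(abs(vz),-vx*np.sign(vz))),3),len(q),q.mean(0).round(3)
E
python3 - <<'E'
from h import *
print(read_state()["time"],coverang(),coverang("top"),coverang("wrist"),read_state()["time"])
E
```

```text
6.45 (1.254, 593, array([ 0.04 , -0.002,  0.129])) (None, 0) (1.34, 1584, array([0.037, 0.001, 0.142])) 6.6
```

step_arm --motion '[[[0,0.003,0.001,-0.02,0,0,0],[0,0.003,0.001,-0.07,0,0,0],[0,0.003,0.001,-0.12,0,0,0],[0,0.003,0.001,-0.165,0,0,0],[0,0.003,0.001,-0.19,0,0,0],[0,0.003,0.001,-0.2,0,0,0],[0,0.003,0.001,-0.206,0,0,0],[0,0.003,0.001,-0.21,0,0,0]]]'

```text
time: 7.6
tool_pos: [0.5477, 0.0244, 0.0683]
tcp_rot: [-0.089, 3.131, 0.0]
wrist_force: [-0.9, 0.1, 0.5]
width: -0.004
```

step_arm --motion '[[[0,0,0,-0.002,0,0,0],[0,0,0,-0.004,0,0,0],[0,0,0,-0.006,0,0,0],[0,0,0,-0.008,0,0,0],[0,0,0,-0.009,0,0,0],[0,0,0,-0.01,0,0,0],[0,0,0,-0.011,0,0,0],[0,0,0,-0.011,0,0,0]]]'

```text
time: 8.6
tool_pos: [0.5467, 0.0243, 0.0573]
tcp_rot: [-0.09, 3.134, 0.0]
wrist_force: [-4.8, -0.2, 5.3]
width: 0.004
```

step_arm --motion '[[[0,-0.002,0,-0.001,0,0,0],[0,-0.002,0,-0.002,0,0,0],[0,-0.002,0,-0.003,0,0,0],[0,-0.002,0,-0.004,0,0,0],[0,-0.002,0,-0.004,0,0,0],[0,-0.002,0,-0.004,0,0,0],[0,-0.002,0,-0.004,0,0,0],[0,-0.002,0,-0.004,0,0,0]]]'

```text
time: 9.6
tool_pos: [0.5462, 0.0243, 0.0566]
tcp_rot: [-0.09, 3.131, -0.0]
wrist_force: [-6.7, -0.3, 22.0]
width: 0.0
```

step_arm --motion '[[[0,0,0,0.03,0,0,0],[0,0,0,0.09,0,0,0],[0,0,0,0.15,0,0,0],[0,0,0,0.19,0,0,0],[0,0,0,0.205,0,0,0],[0,0,0,0.205,0,0,0],[0,0,0,0.205,0,0,0],[0,0,0,0.205,0,0,0]]]'

```text
time: 10.6
tool_pos: [0.545, 0.0243, 0.2589]
tcp_rot: [-0.09, 3.136, 0.0]
wrist_force: [0.2, 0.9, 0.7]
width: -0.002
```

```bash
python3 - <<'E'
from h import *
s=read_state();p=s["tool_pos"];print(p,s["time"])
print(coverang(),coverang("wrist"))
im,d=read_camera("wrist");l=(cloud("w",d,get_calibration("wrist"))-B)@RB
q=l[regions_of("wrist","rocker")[0]["region"]]
vx,vz,_,_=cv2.fitLine(q[:,[0,2]].astype(np.float32),cv2.DIST_HUBER,0,.001,.001).ravel();print("rocker slope",vz/vx)
for x in(-.04,-.03,-.02,-.01,0):print(x,np.median(q[abs(q[:,0]-x)<.003],0).round(4))
def tgt(x,z):return np.round(RB@[x,0,0]+B+[0,0,z]-p,3)
print("start",tgt(.075,.24),tgt(.075,.182),tgt(.062,.180))
p0=RB@[.062,0,0]+B+[0,0,.180]
for t in np.linspace(1.35,0,16):
    r=110-10*t/1.35;c=60-r*np.cos(t)+3*np.sin(t)+11;z=59+r*np.sin(t)+3*np.cos(t)+22
    print(round(t,2),np.round(RB@[c/1e3,0,0]+B+[0,0,z/1e3]-p0,3))
cv2.imwrite("pics/w3.png",im)
E
```

```text
[0.54498398 0.02428852 0.25887363] 10.6
(1.351, 538, array([ 0.047, -0.002,  0.131])) (1.349, 1527, array([ 0.04 , -0.   ,  0.137]))
rocker slope 0.20298655
-0.04 [-0.0401  0.0002  0.0338]
-0.03 [-0.03    0.0002  0.0357]
-0.02 [-0.02    0.0002  0.0381]
-0.01 [-0.0099  0.0001  0.04  ]
0 [-0.0017  0.0012  0.0414]
start [ 0.113  0.007 -0.019] [ 0.113  0.007 -0.077] [ 0.1    0.006 -0.079]
1.35 [-0.01  -0.001 -0.001]
1.26 [-0.019 -0.001 -0.002]
1.17 [-0.028 -0.002 -0.005]
1.08 [-0.036 -0.002 -0.008]
0.99 [-0.045 -0.003 -0.012]
0.9 [-0.053 -0.003 -0.016]
0.81 [-0.06  -0.003 -0.022]
0.72 [-0.068 -0.004 -0.028]
0.63 [-0.074 -0.004 -0.035]
0.54 [-0.08  -0.005 -0.042]
0.45 [-0.086 -0.005 -0.05 ]
0.36 [-0.09  -0.005 -0.058]
0.27 [-0.094 -0.005 -0.067]
0.18 [-0.097 -0.006 -0.077]
0.09 [-0.099 -0.006 -0.086]
0.0 [-0.101 -0.006 -0.096]
```

View pics/w3.png

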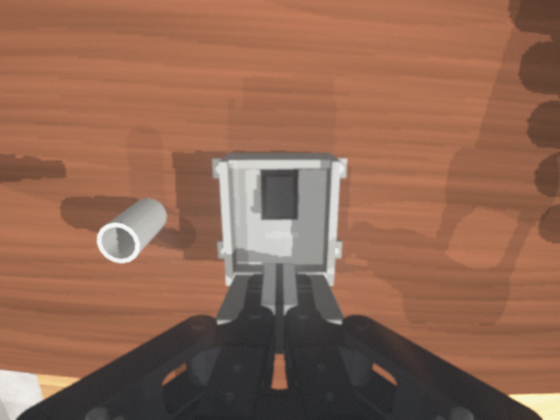

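The rocker (px 280,195) is now dark and sloped front-down; its point measures 34.5 mm high, so it is tipped. The cover is at 1.35. Next: go behind the cover.

step_arm --motion '[[[0,0.05,0.003,0,0,0,0],[0,0.1,0.006,0,0,0,0],[0,0.113,0.007,0,0,0,0],[0,0.113,0.007,-0.03,0,0,0],[0,0.113,0.007,-0.065,0,0,0],[0,0.113,0.007,-0.079,0,0,0],[0,0.1,0.006,-0.079,0,0,0],[0,0.1,0.006,-0.079,0,0,0]]]'

```text
time: 11.8
tool_pos: [0.6454, 0.0302, 0.1831]
tcp_rot: [-0.09, 3.131, -0.0]
wrist_force: [0.4, -0.5, -0.4]
width: -0.0
```

step_arm --motion '[[[0,-0.01,-0.001,-0.001,0,0,0],[0,-0.019,-0.001,-0.002,0,0,0],[0,-0.028,-0.002,-0.005,0,0,0],[0,-0.036,-0.002,-0.008,0,0,0],[0,-0.045,-0.003,-0.012,0,0,0],[0,-0.053,-0.003,-0.016,0,0,0],[0,-0.06,-0.003,-0.022,0,0,0],[0,-0.068,-0.004,-0.028,0,0,0]]]'

```text
time: 12.8
tool_pos: [0.5772, 0.0264, 0.1547]
tcp_rot: [-0.09, 3.131, 0.0]
wrist_force: [2.1, 0.2, 0.9]
width: -0.002
```

step_arm --motion '[[[0,-0.006,0,-0.009,0,0,0],[0,-0.012,-0.001,-0.016,0,0,0],[0,-0.018,-0.001,-0.024,0,0,0],[0,-0.022,-0.001,-0.032,0,0,0],[0,-0.026,-0.002,-0.042,0,0,0],[0,-0.029,-0.002,-0.051,0,0,0],[0,-0.032,-0.002,-0.061,0,0,0],[0,-0.034,-0.002,-0.07,0,0,0]]]'

```text
time: 13.8
tool_pos: [0.5437, 0.0243, 0.0845]
tcp_rot: [-0.09, 3.129, 0.0]
wrist_force: [2.4, -0.2, 3.6]
width: 0.004
```

step_arm --motion '[[[0,-0.001,0,-0.003,0,0,0],[0,-0.001,0,-0.005,0,0,0],[0,-0.002,0,-0.007,0,0,0],[0,-0.002,0,-0.008,0,0,0],[0,-0.002,0,-0.009,0,0,0],[0,-0.002,0,-0.009,0,0,0],[0,-0.002,0,-0.009,0,0,0],[0,-0.002,0,-0.009,0,0,0]]]'

```text
time: 14.8
tool_pos: [0.5423, 0.0243, 0.0775]
tcp_rot: [-0.09, 3.128, -0.0]
wrist_force: [-3.8, -0.8, 15.2]
width: 0.001
```

Same depth and force (z 0.0775, 15 N) as the first full press, so it is at the stop. Letting go.

step_arm --motion '[[[0,0,0,0.006,0,0,0],[0,0,0,0.015,0,0,0],[0,0,0,0.06,0,0,0],[0,0,0,0.12,0,0,0],[0,0,0,0.17,0,0,0],[0,0,0,0.18,0,0,0],[0,0,0,0.18,0,0,0],[0,0,0,0.18,0,0,0]]]'

```text
time: 15.8
tool_pos: [0.5408, 0.0243, 0.255]
tcp_rot: [-0.09, 3.133, 0.0]
wrist_force: [-0.6, -0.4, -1.3]
width: 0.001
```

```bash
python3 - <<'E'
from h import *
s=read_state();print(s["tool_pos"],s["time"],s["wrist_force"])
im,d=read_camera("wrist");l=(cloud("w",d,get_calibration("wrist"))-B)@RB
for x in(-.055,-.04,-.02,0):
    k=l[(abs(l[...,0]-x)<.004)&(abs(l[...,1])<.04)&(l[...,2]<.15)];print(x,np.median(k[:,2]).round(4))
for n,t in(("top",("pipe",)),):
    read_camera(n)
    for k in t:print(k,spot(n,k))
cv2.imwrite("pics/w4.png",im)
E
```

```text
[0.5407518  0.02431101 0.25504376] 15.8 [-0.60852725 -0.41568248 -1.28109301]
-0.055 0.0626
-0.04 0.0629
-0.02 0.0626
0 0.0625
pipe [(0.74, array([ 0.606, -0.128,  0.061]))]
```

View pics/w4.png

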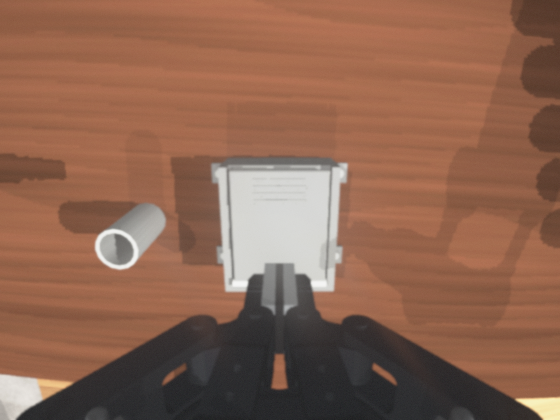

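The cover is level (62.6 mm all along it) and shut, with the ribs at px (280,188) and the pipe where it was. Handing in.

```bash
python3 -c "
from workcell import *
print(finish_job())"
```

```text
the job is handed in; nothing more can be done
None
```

I did the whole sequence and handed the job in at about 16 s of the 58 s; the hand-in reports no verdict.

- **Opening:** I pressed the ribs to the stop (about 15 N) and let go. The cover swung open: the wrist camera read 1.34 rad at about 6.6 s, before I touched the rocker.
- **Rocker:** I pressed its front end down to its stop (22 N). Afterwards its pressing point measured about 34.5 mm high, against 34 mm when tipped. The slope fitted to its top was only about 0.2.
- **Closing:** I folded the cover down from behind and pressed it to the same depth and force as the first press. About a second after I let go it was still shut, with its top level at 62.5–62.9 mm from front to middle.
- **Surroundings:** The last wrist picture shows the pipe where it was, and its network position agreed with the first within about 4 mm. I did not measure the cans and tray again at the end; the arm never came near them at low height.

**Readings that disagreed:** The scene camera first gave the open cover as 1.22–1.25 rad, while it was still settling or from its own error. Before I closed it, both cameras read 1.35 rad. No check failed at the end.

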